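Shut the fittings kit box and tuck its flap

TASK

Shut the yellow kit box of hose fittings: push its raised sprung metal flap over and press it down flat on the box, then push it along by its rib until the tongue at its edge is tucked well in beneath the steel lip, so that it stays shut by itself when you let go. Leave the box where it stands, without lifting or tipping it, and do not disturb the things around it.

Things in the scene. Friction and masses are not known exactly. Their poses are not given: they have to be found in the camera images.
- kit_box: Open yellow plastic box, 200 (x) x 166 (y) x 50 mm high, walls 6 mm, loose on the bench, about 4 kg. Origin: centre of its underside; z up. The metal flap is hinged along its +y side, the steel retaining lip stands on its -y side. The hinge axis is parallel to the box's x, 53 mm above the bench, at box y = +75 mm when flap_slide is 0.
- flap (a joint): Flap angle (rad): 0 = flat on the box rim; pi/2 = upright; more = leaning back outside the box (+y). Stiff aluminium sheet 180 mm wide, 4 mm thick, 118 mm from hinge axis to main edge; its mid-plane passes through the axis. A light spring lifts it (about 0.1 Nm at 0, none at 1.9 rad): let go untucked, it springs up again.
- flap_slide (a joint): Travel of the slotted hinge (m): 0 = back at +y (start), 0.020 = flap pushed fully towards the lip (box -y). Friction about 2.5 N, stays where left. At 0 the flat flap's tongue ends 4 mm short of the lip's overhang, so it can be laid down; at 0.020 it is 16 mm beneath. Slid forward too early, the tongue lands on top of the lip.
- tongue_edge (a point): Middle, at mid-thickness, of the free edge of the flap's central tongue, 90 mm wide, which reaches 133 mm from the hinge axis. Its axes are the flap's: parallel to the box's when the flap is flat.
- rib_top (a point): Top middle of the finger rib on the flap's upper (outer) face: a bar 90 mm long (along x), 6 mm thick, standing 12 mm above the sheet, 105 mm from the hinge axis. With the flap flat, a fingertip pressed on the sheet on the hinge side of the rib can push the rib towards the lip.
- lip_edge (a point): Middle of the lip's lower inner edge. The lip is a steel plate 116 mm long (along x), 4 mm thick, overhanging 25 mm, its edge at box y = -62 mm and its underside 58 mm above the bench, 8 mm above the box's rim.
- oil_bottle: Bystander: white bottle, 56 mm diameter, 150 mm high. Origin: centre of its underside.
- coupling: Bystander: steel hose coupling standing on end, 40 mm diameter, 75 mm high. Origin: centre of its underside.
- tub: Bystander: grey plastic cup, 66 mm diameter, 60 mm high. Origin: centre of its underside.
- wrench: Bystander: wrench 160 mm long, lying flat. Origin: underside, mid-length.

How it is judged:
By the outcome, as a careful person would: the job done as asked, in the order asked, and still so for the second after the job is handed in, with the robot touching nothing.
It also fails if it takes over 38 s, if anything falls off the work surface, if the arm or the gripper's body presses on something with over 40 N, if the wrist force passes 120 N, or if a joint passes its speed limit or range.

ROBOT

A 6-joint arm with a two-finger parallel gripper is mounted at the origin on the work surface. World frame = base frame: x ahead of the robot, y to its left, z up, the work surface at z = 0. Lengths are in mm, angles in rad, forces in N, time in s.
With the tool pointing down it reaches from about 325 to 775 mm from the base axis. Payload 5.5 kg.
Tool frame: the origin (TCP) lies at the very end of the fingers, on their centre line; the grasp point (between the pads) lies 19 mm behind it (arm.grasp_offset is the distance from the TCP to the grasp point, in mm); z points along the fingers, y is the line along which they close (so a half turn about z gives the same grasp; the last joint's range is limited). The gripper opens to 85 mm and grips with 20 to 120 N. Pads are 22 mm wide; open, the fingers measure 114 mm over their backs; the gripper's body (76 mm by 85 mm) begins 54 mm behind the grasp point. The pads swing forward as they close: fully open they stand 13 mm farther back than shut.
Start: joints at [-1.285, 0.091, 1.231, -0, 1.82, -0.057], TCP at [201.675, -565.105, 195.375] pointing down, gripper open.
Joint ranges: [-2.87, 2.87], [-0.86, 2.18], [0.17, 2.46], [-1.51, 4.65], [0.06, 2.69], [-2.65, 2.65]. Speed limits (rad/s): [2.57, 2.57, 3.01, 3.14, 3.14, 3.14].

INTERFACE

Orientations are given as a unit quaternion [x, y, z, w].
In Python, from rig import arm gives the robot as it stands.
- The arm moves only by the shell command python3 -m pendant 'ROWS' [FORCE]. ROWS is JSON, a list of rows, each an object with "turn": the turn, a rotation vector about the tool's x, y, z in degrees, a list of three; "offset": the shift along the tool's x, y, z in m, a list of three; "fingers": the opening in per cent of the stroke, from 0 (shut) to 100 (fully open). A call has 1 to 8 rows; each row is the pose to reach, as a shift and turn from the pose commanded when the call began, along the tool's axes at that moment; what a row does not reach only later rows make up. A row lasts 1/12 s, in which the tool goes at most 41.7 mm and 7.16 degrees, less where a joint would pass 70% of its speed; a pose out of reach is approached as far as the arm can. A call with a gripper value outside its range is refused whole. The fingers move at their own pace and stop on an object; FORCE is the grip in N (left out, the last holds). Time passes only in rows, so rows that repeat a pose let the fingers close. It gives the time, the measured TCP pose, the force, the opening and the grip force at its end, in the units of the state.
- arm.observe(): the state, without advancing time (a new reading comes with each control period).
- arm.get_image(name): name is "scene" or "top" or "wrist"; returns (picture, depth): 480x640x3 uint8, blue, green, red; 480x640 float32, mm along the optical axis (not along the pixel's ray), 0 where there is no reading.
- arm.get_calibration(name): a dict with "K" (3x3 intrinsics, pixels), "dist_coeffs" ([k1, k2, p1, p2, k3] as OpenCV has them; the pictures are not rectified), "world_from_camera" (4x4, takes a point from camera to world coordinates); the wrist camera has in their place "hand_eye" (4x4, takes a point from camera to tool coordinates, whose origin is the TCP and whose axes are the flange's). Camera axes: x right, y up, looking along -z (the intrinsics and any distortion apply to the point x, -y, -z); pixel columns grow to the right and rows downward; lengths in mm; the calibration is good to about 2 mm. A picture is of the moment at which its call begins: read the wrist's pose just before it. get_calibration takes no time and is no camera call.
- arm.job_done(): hands the job in; it is judged then, once.
Trained networks look in the newest picture that a camera, given by its name, has taken for a name from the list of things; names that differ only in an ending like _2 or _b are one class to them, and where a whole thing is asked for, a point or a joint stands for the part that bears it (a point fixed in the world has none). Each returns a list of dicts, best first, with "score" (0 to 1); they miss things now and then, are a little off and sometimes report something else, mostly with a low value. They report only what shows in the picture. A call takes as long as a camera call.
- arm.cut_out(camera, label): "pixels" (480x640 bool, what is visible of it) and "bbox" ([left, top, width, height] in pixels, round what is visible of it).
The state is a dict: "time": time; "joint_pos": joint angles; "qvel": joint speeds; "joint_torque": joint torques, N m; "tcp_pos": TCP position; "ee_rot": TCP orientation; "ft_force": force on the tool from outside, world axes, zero at the start; "ft_torque": the same for the moment, N m; "width": finger opening in mm; "grip_force": force on a finger pad.
Only numpy, scipy, OpenCV 4.12 (cv2) and the standard library are available. Lean on these libraries where they do the work, as an engineer would, in place of code of your own. Each camera call takes 0.05 s, during which the arm holds its last target. There are 200 camera calls.

## Working session

There is one attempt and no reset: what is moved stays moved. The work goes in short steps, Python scripts to look and compute and a shell command to move; the robot and the scene stay as the last step left them, time stands still between calls to the robot, and variables do not carry over. Pictures are saved under pics/ and viewed, at most 10 in all, crops included, and the job is handed in when it is done.

```bash
ls; mkdir -p pics
cat > h.py <<'E'
import numpy as np, cv2
from rig import arm
def cloud(name,depth,st=None):
    c=arm.get_calibration(name);K=np.array(c["K"]);d=np.array(c["dist_coeffs"])
    v,u=np.mgrid[0:480,0:640]
    p=cv2.undistortPoints(np.stack([u,v],-1).reshape(-1,1,2).astype(float),K,d).reshape(480,640,2)
    P=np.stack([p[...,0]*depth,-p[...,1]*depth,-depth,np.ones_like(depth)],-1)
    if "world_from_camera" in c: T=np.array(c["world_from_camera"])
    else:
        from scipy.spatial.transform import Rotation as R
        B=np.eye(4);B[:3,:3]=R.from_quat(st["ee_rot"]).as_matrix();B[:3,3]=st["tcp_pos"];T=B@np.array(c["hand_eye"])
    W=(P@T.T)[...,:3]; W[depth<=0]=np.nan
    return W
E
python3 - <<'E'
from h import *
np.set_printoptions(precision=1,suppress=True)
s=arm.observe();print(s)
ims=[]
for n in ("top","scene"):
    im,d=arm.get_image(n);np.savez(f"{n}.npz",im=im,d=d);ims.append(im);cv2.imwrite(f"pics/{n}.png",im)
    W=cloud(n,d)
    for l in ("kit_box","flap","tongue_edge","rib_top","lip_edge","oil_bottle","coupling","tub","wrench"):
        r=arm.cut_out(n,l)
        if r:
            m=r[0]["pixels"]; w=W[m]; w=w[~np.isnan(w[:,0])]
            print(n,l,round(r[0]["score"],2),r[0]["bbox"],np.percentile(w,[2,50,98],axis=0).ravel() if len(w) else None)
E
```

```text
pics
{'time': 0.0, 'joint_pos': array([-1.3,  0.1,  1.2,  0. ,  1.8, -0.1]), 'qvel': array([ 0.,  0., -0.,  0., -0., -0.]), 'joint_torque': array([ -0. , -45.9, -41.8,  -0. ,   0. ,  -0. ]), 'tcp_pos': array([ 201.6, -564.7,  194.3]), 'ee_rot': array([ 1. ,  0.2, -0. , -0. ]), 'ft_force': array([ 0.2, -0.3,  0.1]), 'ft_torque': array([-0., -0.,  0.]), 'grip_force': 0.0, 'width': 85.45504922617329}
top kit_box 0.95 [169.9, 174.4, 145.7, 155.1] [436.9 -43.5   2.9 534.2  60.4  18.9 631.2 126.3 175.2]
top flap 0.9 [171.9, 179.6, 39.6, 140.2] [447.1 110.1  56.6 529.  118.3 132.  617.7 134.7 186.1]
top tongue_edge 0.85 [175.2, 177.8, 37.3, 140.7] [446.7 109.8  52.7 530.  118.4 130.2 619.5 136.  186.1]
top rib_top 0.75 [172.5, 177.5, 42.5, 142.1] [446.9 109.9   7.2 530.8 118.4 129.9 620.4 136.8 186.1]
top lip_edge 0.69 [171.5, 176.8, 143.9, 149.0] [437.7 -42.9   3.6 534.2  60.1  19.3 630.7 124.7 175.6]
top oil_bottle 0.82 [205.2, 117.5, 42.4, 57.5] [676.2  62.   12.8 691.7  82.9  99.8 720.  111.4 152. ]
top coupling 0.82 [341.1, 358.0, 25.4, 31.2] [ 351.  -125.     4.6  369.5 -108.8   74.  
[... 364 characters left out ...]
47.6, 141.2] [446.3 108.3   5.6 544.7 117.2 129.8 622.2 134.7 184.4]
scene rib_top 0.88 [426.9, 175.7, 44.2, 139.0] [444.9 108.3  51.3 544.  117.1 129.5 622.2 134.4 184.4]
scene lip_edge 0.89 [327.0, 176.4, 147.2, 158.9] [438.  -43.5   3.4 541.1  54.7  27.1 634.6 123.3 172.4]
scene oil_bottle 0.85 [378.1, 330.7, 48.6, 60.7] [691.4  60.7  10.5 715.6  83.3  99.6 730.3 109.8 150.2]
scene coupling 0.8 [313.8, 144.9, 18.8, 42.2] [ 355.4 -129.2    2.4  378.3 -109.8   38.1  387.5  -93.3   75.3]
scene tub 0.63 [314.3, 142.7, 19.2, 43.1] [ 355.4 -128.9    3.5  378.3 -109.7   39.5  387.5  -93.4   75.3]
scene wrench 0.78 [378.5, 188.4, 76.9, 14.9] [347.2   3.4  -1.  373.9  63.7   5.3 397.4 128.2   8.4]
```

View pics/top.png

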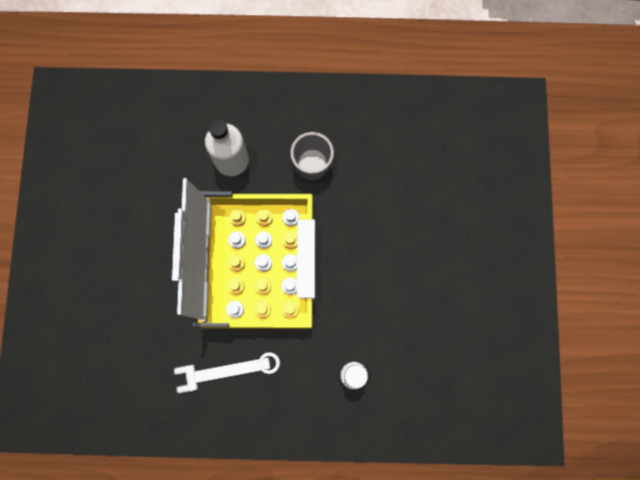

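View pics/scene.png

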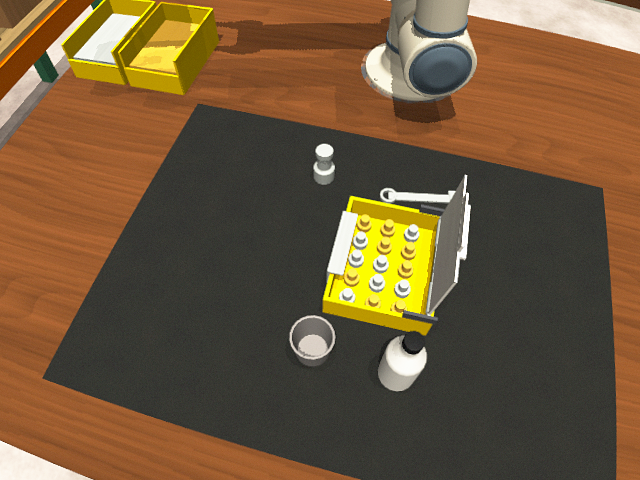

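Run:
```python
from h import *
np.set_printoptions(precision=2,suppress=True)
from scipy.spatial.transform import Rotation as R
for n in ("top","scene"):
    f=np.load(n+".npz");W=cloud(n,f["d"].astype(float));im=f["im"].astype(int)
    x,y,z=W[...,0],W[...,1],W[...,2]
    lip=(abs(z-62)<5)&(y<0)&(y>-80)&(abs(x-534)<80)
    p=W[lip];r=cv2.minAreaRect(p[:,:2].astype(np.float32));print(n,"lip",len(p),np.median(p,0),r)
    # inner face of flap
    b=(abs(x-534)<80)&(z>75)&(z<165)&(y>90)&(y<160)
    p=W[b];A=np.c_[p[:,0],p[:,2],np.ones(len(p))]
    for _ in range(4):
        c=np.linalg.lstsq(A,p[:,1],rcond=None)[0];e=p[:,1]-A@c;k=abs(e)<3;A,p=A[k],p[k]
    print(" flap y=%.4fx+%.4fz+%.2f"%tuple(c),len(p),"angle",np.pi/2+np.arctan(c[1]), "y at z53,x534",c@[534,53,1],"z186",c@[534,186,1])
    rim=(abs(z-50)<4)&(abs(x-534)<110)&(y<105)&(y>-60)
    p=W[rim];print(" rim",len(p),np.percentile(p,[1,99],axis=0).ravel(),cv2.minAreaRect(p[:,:2].astype(np.float32)))
s=arm.observe();print(R.from_quat(s["ee_rot"]).as_matrix(),s["tcp_pos"])
```

```text
top lip 1314 [535.78 -35.92  62.33] ((536.0997924804688, -35.747039794921875), (115.6864242553711, 23.90632438659668), 1.4072539806365967)
 flap y=0.0214x+0.0879z+95.41 1918 angle 1.6584968346813087 y at z53,x534 111.52352133876498 z186 123.2176856891852
 rim 922 [434.99 -45.31  46.41 636.44  97.97  53.48] ((535.7789916992188, 29.037368774414062), (200.39857482910156, 147.34922790527344), 1.4037495851516724)
scene lip 1002 [539.9  -37.28  61.34] ((535.3731079101562, -37.38836669921875), (117.64105987548828, 24.961803436279297), 1.1874983310699463)
 flap y=0.0232x+0.0852z+93.32 1179 angle 1.6557606169478734 y at z53,x534 110.22826571398046 z186 121.55578696128883
 rim 889 [434.5  -46.85  46.14 635.24 102.16  53.48] ((534.3310546875, 28.153560638427734), (202.81016540527344, 153.26144409179688), 0.06399951130151749)
[[ 0.94  0.34 -0.  ]
 [ 0.34 -0.94 -0.  ]
 [-0.    0.   -1.  ]] [ 201.68 -565.1   195.39]
```

```bash
cat > go.py <<'E'
import sys
from h import *
from scipy.spatial.transform import Rotation as R
s=arm.observe();np.set_printoptions(precision=4,suppress=True)
M=R.from_quat(s["ee_rot"]);yaw=91.3
G=R.from_matrix(np.array([[0,1,0],[1,0,0],[0,0,-1.]]).T) # tool x=+y, tool y=+x
G=R.from_euler("z",yaw-90,degrees=True)*G
print("t",s["time"],"tcp",s["tcp_pos"],"F",s["ft_force"],"w",s["width"],"turn",(M.inv()*G).as_rotvec(degrees=True))
for a in sys.argv[1:]:
    p=np.array(eval(a),float);print(a,"offset",M.inv().apply(p-s["tcp_pos"])/1000)
E
python3 go.py 202,-565,260 535,185,260
```

```text
t 1.0 tcp [ 201.6835 -565.1022  195.3887] F [-0.5118 -0.1011 -0.2313] w 85.3323942215136 turn [ -0.0008   0.0023 -71.6571]
202,-565,260 offset [ 0.0003  0.     -0.0646]
535,185,260 offset [ 0.5661 -0.5944 -0.0646]
```

```bash
python3 -m pendant '[{"turn":[0,0,0],"offset":[0,0,-0.065],"fingers":0},{"turn":[0,0,-71.66],"offset":[0.5661,-0.5944,-0.065],"fingers":0},{"turn":[0,0,-71.66],"offset":[0.5661,-0.5944,-0.065],"fingers":0},{"turn":[0,0,-71.66],"offset":[0.5661,-0.5944,-0.065],"fingers":0},{"turn":[0,0,-71.66],"offset":[0.5661,-0.5944,-0.065],"fingers":0},{"turn":[0,0,-71.66],"offset":[0.5661,-0.5944,-0.065],"fingers":0},{"turn":[0,0,-71.66],"offset":[0.5661,-0.5944,-0.065],"fingers":0},{"turn":[0,0,-71.66],"offset":[0.5661,-0.5944,-0.065],"fingers":0}]' 30; python3 go.py 535,185,260
```

```text
time: 1.67
tcp_pos: [320.4, -296.9, 245.6]
ee_rot: [0.819, 0.574, 0.0, 0.0]
ft_force: [1.2, -0.6, 0.5]
width: 0.2
grip_force: 0.0
t 1.6667 tcp [ 320.3536 -296.8544  245.5619] F [ 1.1515 -0.5968  0.4678] w 0.1990998786197307 turn [  0.0409   0.0234 -21.2022]
535,185,260 offset [ 0.5261  0.0378 -0.0146]
```

```bash
python3 -m pendant '[{"turn":[0,0,-21.2],"offset":[0.526,0.038,-0.015],"fingers":0},{"turn":[0,0,-21.2],"offset":[0.526,0.038,-0.015],"fingers":0},{"turn":[0,0,-21.2],"offset":[0.526,0.038,-0.015],"fingers":0},{"turn":[0,0,-21.2],"offset":[0.526,0.038,-0.015],"fingers":0},{"turn":[0,0,-21.2],"offset":[0.526,0.038,-0.015],"fingers":0},{"turn":[0,0,-21.2],"offset":[0.526,0.038,-0.015],"fingers":0},{"turn":[0,0,-21.2],"offset":[0.526,0.038,-0.015],"fingers":0},{"turn":[0,0,-21.2],"offset":[0.526,0.038,-0.015],"fingers":0}]'; python3 go.py 535,185,260
```

```text
time: 2.33
tcp_pos: [457.9, 7.0, 255.2]
ee_rot: [0.701, 0.713, 0.0, 0.0]
ft_force: [0.7, -1.3, -0.3]
width: 0.2
grip_force: 0.0
t 2.3333 tcp [457.8547   7.0283 255.2474] F [ 0.6858 -1.3415 -0.2662] w 0.20251604321664066 turn [ 0.0639  0.0106 -0.3151]
535,185,260 offset [ 0.1766  0.0802 -0.0047]
```

```bash
python3 -m pendant '[{"turn":[0,0,0],"offset":[0.177,0.080,-0.005],"fingers":0},{"turn":[0,0,0],"offset":[0.177,0.080,-0.005],"fingers":0},{"turn":[0,0,0],"offset":[0.177,0.080,-0.005],"fingers":0},{"turn":[0,0,0],"offset":[0.177,0.080,-0.005],"fingers":0},{"turn":[0,0,0],"offset":[0.177,0.080,-0.005],"fingers":0},{"turn":[0,0,0],"offset":[0.177,0.080,-0.005],"fingers":0},{"turn":[0,0,0],"offset":[0.177,0.080,-0.005],"fingers":0},{"turn":[0,0,0],"offset":[0.177,0.080,-0.005],"fingers":0}]'; python3 go.py 535,180,135
```

```text
time: 3.0
tcp_pos: [534.4, 182.9, 259.8]
ee_rot: [0.701, 0.713, -0.0, 0.0]
ft_force: [-0.8, -0.1, -0.1]
width: -0.3
grip_force: 0.0
t 3.0 tcp [534.3834 182.9297 259.7775] F [-0.7851 -0.1184 -0.1439] w -0.31869960720887197 turn [-0.0144  0.026  -0.3141]
535,180,135 offset [-0.0029  0.0006  0.1248]
```

```bash
python3 -m pendant '[{"turn":[0,0,0],"offset":[-0.001,0,0.04],"fingers":0},{"turn":[0,0,0],"offset":[-0.002,0,0.08],"fingers":0},{"turn":[0,0,0],"offset":[-0.003,0,0.12],"fingers":0},{"turn":[0,0,0],"offset":[-0.012,0,0.127],"fingers":0},{"turn":[0,0,0],"offset":[-0.025,0,0.127],"fingers":0},{"turn":[0,0,0],"offset":[-0.033,0,0.127],"fingers":0},{"turn":[0,0,0],"offset":[-0.036,0,0.127],"fingers":0}]'; python3 go.py 535,140,131.4 535,126,133 535,112,132 535,98.5,129
```

```text
time: 3.58
tcp_pos: [536.8, 145.1, 137.1]
ee_rot: [0.702, 0.712, 0.002, 0.002]
ft_force: [0.7, -0.0, -0.4]
width: 0.6
grip_force: 0.0
t 3.5833 tcp [536.8198 145.0939 137.0772] F [ 0.7001 -0.0389 -0.3856] w 0.616951202823325 turn [ 0.3438 -0.0267 -0.471 ]
535,140,131.4 offset [-0.0051 -0.0019  0.0057]
535,126,133 offset [-0.0191 -0.0021  0.0041]
535,112,132 offset [-0.0331 -0.0023  0.005 ]
535,98.5,129 offset [-0.0466 -0.0025  0.008 ]
```

Run:
```python
from h import *
im,d=arm.get_image("scene");cv2.imwrite("pics/s2.png",cv2.resize(im[100:420,250:570],None,fx=1.8,fy=1.8))
```

```text
(no output)
```

View pics/s2.png

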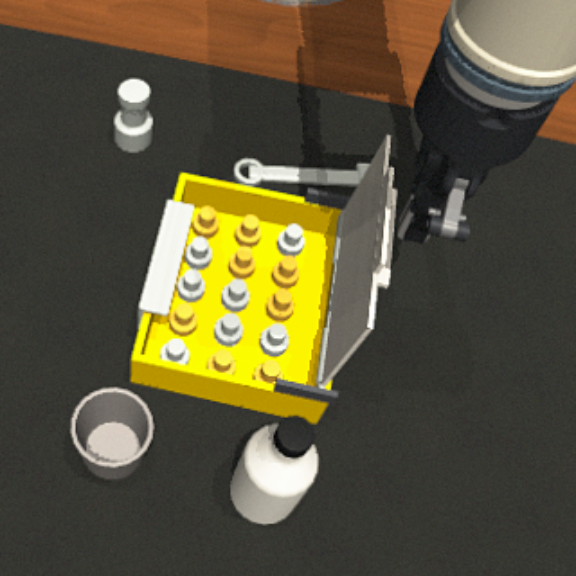

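```bash
python3 -m pendant '[{"turn":[0,0,0],"offset":[-0.007,0,0.0],"fingers":0},{"turn":[0,0,0],"offset":[-0.014,0,0.0],"fingers":0},{"turn":[0,0,0],"offset":[-0.021,0,0.0],"fingers":0},{"turn":[0,0,0],"offset":[-0.028,0,0.001],"fingers":0},{"turn":[0,0,0],"offset":[-0.035,0,0.001],"fingers":0},{"turn":[0,0,0],"offset":[-0.042,0,0.003],"fingers":0},{"turn":[0,0,0],"offset":[-0.048,0,0.004],"fingers":0},{"turn":[0,0,0],"offset":[-0.048,0,0.004],"fingers":0}]'; python3 go.py 535,85.7,123.3 535,74,115.6 535,64,106
```

```text
time: 4.3
tcp_pos: [535.7, 97.9, 128.2]
ee_rot: [0.701, 0.713, -0.001, -0.0]
ft_force: [0.4, 0.3, 0.5]
width: 0.3
grip_force: 0.0
t 4.3 tcp [535.7307  97.9056 128.2393] F [0.4101 0.2617 0.4533] w 0.30022197016723656 turn [-0.0499  0.0352 -0.3911]
535,85.7,123.3 offset [-0.0122 -0.0009  0.0049]
535,74,115.6 offset [-0.0239 -0.0011  0.0127]
535,64,106 offset [-0.0339 -0.0012  0.0223]
```

```bash
cat > ang.py <<'E'
from h import *
for n in ("scene","top"):
    im,d=arm.get_image(n);W=cloud(n,d.astype(float));x,y,z=W[...,0],W[...,1],W[...,2]
    for lo,hi in((450,495),(575,620)):
        p=W[(x>lo)&(x<hi)&(z>70)&(z<200)&(y>-30)&(y<150)]
        th=np.arctan2(p[:,2]-53,113+.0227*(p[:,0]-535)-p[:,1]);print(n,lo,len(p),np.percentile(th,[10,50,90]) if len(p) else "")
E
python3 ang.py
```

```text
scene 450 113 [1.3150104  1.33949203 1.34540045]
scene 575 341 [1.31011271 1.335416   1.3601929 ]
top 450 29 [1.32020971 1.33066393 1.34093249]
top 575 133 [1.32236035 1.3416963  1.36164984]
```

```bash
python3 - <<'E'
from h import *
a,d=arm.get_image("scene");b,_=arm.get_image("top")
cv2.imwrite("pics/s3.png",np.hstack([cv2.resize(a[130:350,310:510],(400,440)),cv2.resize(b[150:350,140:340],(400,440))]))
E
python3 ang.py
```

```text
scene 450 127 [1.31575832 1.34022916 1.34854008]
scene 575 341 [1.30996406 1.33558547 1.35799624]
top 450 49 [1.32197032 1.33008504 1.34776966]
top 575 165 [1.32509628 1.34754185 1.37096475]
```

View pics/s3.png

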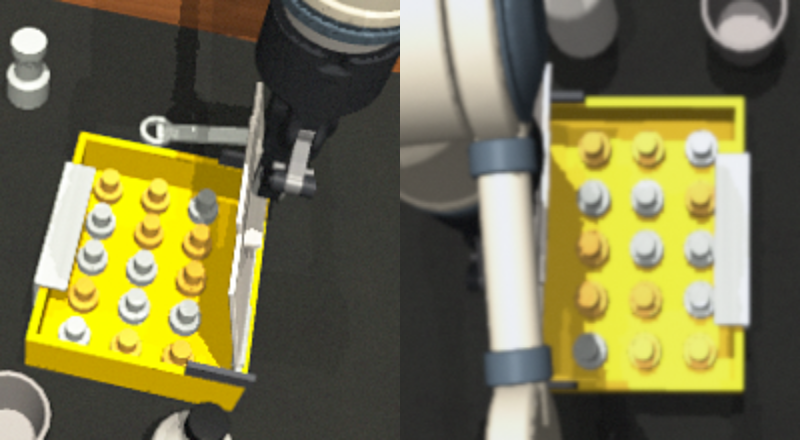

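```bash
cat > ang.py <<'E'
from h import *
s=arm.observe();print(s["time"],s["tcp_pos"],s["ft_force"])
for n in ("scene","top"):
    im,d=arm.get_image(n);W=cloud(n,d.astype(float));x,y,z=W[...,0],W[...,1],W[...,2]
    for lo,hi in((450,495),(575,620),(450,620)):
        p=W[(x>lo)&(x<hi)&(z>64)&(z<200)&(y>-30)&(y<150)].copy()
        if len(p)<20: continue
        p[:,1]-=.0227*(p[:,0]-535)
        l=cv2.fitLine(p[:,1:].astype(np.float32),cv2.DIST_HUBER,0,.01,.01).ravel();l[:2]*=np.sign(l[1])
        t=(53-l[3])/l[1];print(n,lo,hi,len(p),"theta",np.arctan2(l[1],-l[0]),"y at z53",l[2]+t*l[0],"top",p[p[:,2]>np.percentile(p[:,2],97)].mean(0))
E
python3 ang.py
```

```text
4.6 [535.85702645  99.51824302 128.78597172] [ 0.71829337 -0.00533619  0.68044742]
scene 450 495 127 theta 1.3039266 y at z53 116.67307 top [492.17277555  80.92673224 181.98313523]
scene 575 620 349 theta 1.3203565 y at z53 114.2345 top [577.13715397  80.47018808 179.94879701]
scene 450 620 1169 theta 1.3299019 y at z53 113.98653 top [538.71514214  88.61811896 186.11740028]
top 450 495 58 theta 2.3799334 y at z53 -37.35182 top [492.82802569  82.87179018 184.61944539]
top 575 620 176 theta 1.3109814 y at z53 116.67964 top [576.55154496  81.50892977 183.21753718]
top 450 620 581 theta 2.379674 y at z53 -37.83093 top [536.56501061  82.51544042 184.96208144]
```

Run:
```python
from h import *
np.set_printoptions(precision=1,suppress=True)
im,d=arm.get_image("scene");W=cloud("scene",d.astype(float));x,y,z=W[...,0],W[...,1],W[...,2]
for a in range(116,200,8):
    m=(z>a)&(z<a+8)&(x>490)&(x<590)&(y>60)&(y<150)
    yy=y[m];off=yy-(113-(z[m]-53)/np.tan(1.32)+.0227*(x[m]-535))
    print(a,m.sum(),"x",np.percentile(x[m],[2,98]) if m.any() else 0,"offset from flap plane",np.percentile(off,[5,25,50,75,95]) if m.any() else 0)
    k=off>17
    if k.any(): print("   finger",k.sum(),np.percentile(x[m][k],[5,95]),np.percentile(yy[k],[2,50,98]))
im,d=arm.get_image("wrist");cv2.imwrite("pics/w1.png",im)
```

```text
116 10 x [562.  587.4] offset from flap plane [1.2 1.3 1.4 1.4 1.5]
124 11 x [561.3 587.2] offset from flap plane [1.2 1.3 1.3 1.4 1.5]
132 10 x [570.1 584.2] offset from flap plane [1.3 1.4 1.5 1.5 1.5]
140 6 x [571.8 582.4] offset from flap plane [1.5 1.5 1.5 1.6 1.7]
148 23 x [492.  589.6] offset from flap plane [ 1.5  1.9  2.4  5.5 12.3]
156 326 x [491.7 578. ] offset from flap plane [ 1.9  3.4  6.3 10.1 13.8]
164 88 x [498.5 588.7] offset from flap plane [-1.8  0.6  1.9  2.3 14.7]
   finger 4 [542.5 545.5] [104.2 109.4 110.1]
172 109 x [500.3 577.5] offset from flap plane [-1.7  1.6  2.3 10.9 22.1]
   finger 15 [546.8 549.9] [ 99.6 102.9 106. ]
180 171 x [493.2 575.7] offset from flap plane [-1.5 -0.4  0.8  1.9 15.7]
   finger 7 [548.9 550.3] [ 98.8 104.  106.6]
188 9 x [533.5 543.5] offset from flap plane [10.2 10.7 11.1 11.3 12.5]
196 2 x [531.  544.3] offset from flap plane [12.8 12.8 12.9 12.9 12.9]
```

View pics/w1.png

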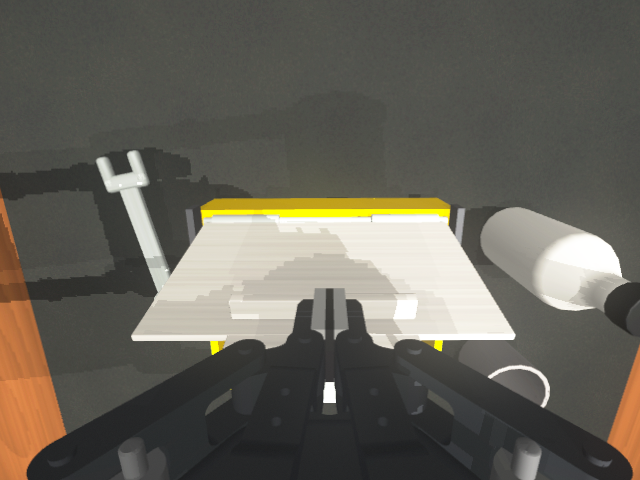

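```bash
python3 -m pendant '[{"turn":[0,0,0],"offset":[-0.007,0,0.0],"fingers":0},{"turn":[0,0,0],"offset":[-0.013,0,0.003],"fingers":0},{"turn":[0,0,0],"offset":[-0.019,0,0.006],"fingers":0},{"turn":[0,0,0],"offset":[-0.025,0,0.009],"fingers":0},{"turn":[0,0,0],"offset":[-0.031,0,0.013],"fingers":0},{"turn":[0,0,0],"offset":[-0.036,0,0.018],"fingers":0},{"turn":[0,0,0],"offset":[-0.041,0,0.023],"fingers":0},{"turn":[0,0,0],"offset":[-0.041,0,0.023],"fingers":0}]'; python3 ang.py; python3 go.py 536,50,95 536,44,82 536,40,69 536,38,58
```

```text
time: 5.47
tcp_pos: [538.0, 53.3, 109.6]
ee_rot: [0.703, 0.712, -0.0, 0.004]
ft_force: [-3.5, -10.4, 17.7]
width: -0.2
grip_force: 8.5
5.4667 [538.02049391  53.25043646 109.58257755] [ -3.45094638 -10.38578993  17.65668846]
scene 450 495 304 theta 0.89127386 y at z53 114.14462 top [493.07598023  30.71594626 156.16697269]
scene 575 620 1256 theta 0.8984601 y at z53 113.62198 top [581.27848376  35.758028   151.38457403]
scene 450 620 3366 theta 0.9003828 y at z53 113.61359 top [547.31171802  42.78832408 176.52036374]
top 450 495 800 theta 0.9078572 y at z53 116.673325 top [466.71114284  61.99638029 123.84369502]
top 450 620 1047 theta 0.9025937 y at z53 116.92831 top [467.36151837  62.12798402 123.51003452]
t 5.5667 tcp [538.0887  54.0134 110.0249] F [ -4.6553 -10.3865  17.4577] w 0.20039018380460377 turn [ 0.3353  0.3246 -0.5402]
536,50,95 offset [-0.0039 -0.0022  0.015 ]
536,44,82 offset [-0.0098 -0.0024  0.0281]
536,40,69 offset [-0.0138 -0.0025  0.0411]
536,38,58 offset [-0.0157 -0.0026  0.0521]
```

Run:
```python
from h import *
a,d=arm.get_image("scene");b,_=arm.get_image("wrist")
cv2.imwrite("pics/s4.png",np.hstack([cv2.resize(a[130:350,300:500],(440,484)),cv2.resize(b[120:440,200:440],(360,484))]))
W=cloud("scene",d.astype(float));x,y,z=W[...,0],W[...,1],W[...,2]
lip=(abs(z-62)<5)&(y<0)&(y>-80)&(abs(x-534)<80);print(cv2.minAreaRect(W[lip][:,:2].astype(np.float32)))
```

```text
((534.8563842773438, -37.455596923828125), (117.97457885742188, 25.154447555541992), 1.2565381526947021)
```

View pics/s4.png

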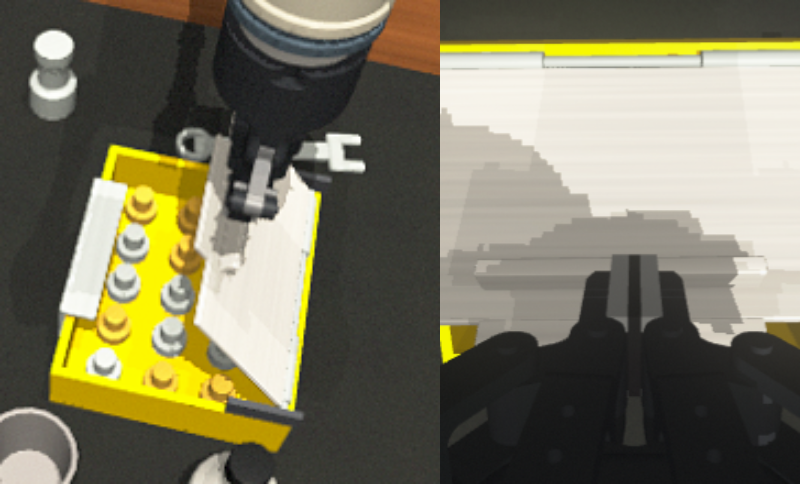

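Run:
```python
from h import *
np.set_printoptions(precision=1,suppress=True)
s=arm.observe();print(s["tcp_pos"],s["ft_force"],s["ft_torque"])
a,d=arm.get_image("scene");W=cloud("scene",d.astype(float))
c=arm.get_calibration("scene");T=np.linalg.inv(c["world_from_camera"])
def pr(P):
    q=T[:3,:3]@P+T[:3,3];q=q*[1,-1,-1];return cv2.projectPoints(q.reshape(1,3),np.zeros(3),np.zeros(3),np.array(c["K"]),np.array(c["dist_coeffs"]))[0].ravel()
p=np.array(s["tcp_pos"]);print("tcp px",pr(p),"up30",pr(p+[0,0,30]))
u,v=pr(p).astype(int)
for r in range(v-18,v+22,3): print(r,[tuple(W[r,k].round().astype(int)) if W[r,k,0]==W[r,k,0] else None for k in range(u-12,u+20,4)])
```

```text
[538.1  54.2 110.1] [-2.9 -9.7 16.9] [-1.7  0.7  0. ]
tcp px [404.6 239.1] up30 [408.1 228. ]
221 [(np.int64(545), np.int64(30), np.int64(158)), (np.int64(540), np.int64(35), np.int64(153)), (np.int64(534), np.int64(41), np.int64(147)), (np.int64(596), np.int64(42), np.int64(236)), (np.int64(597), np.int64(47), np.int64(239)), (np.int64(595), np.int64(51), np.int64(239)), (np.int64(594), np.int64(56), np.int64(240)), (np.int64(593), np.int64(60), np.int64(239))]
224 [(np.int64(550), np.int64(31), np.int64(159)), (np.int64(545), np.int64(36), np.int64(153)), (np.int64(539), np.int64(42), np.int64(146)), (np.int64(599), np.int64(43), np.int64(234)), (np.int64(598), np.int64(47), np.int64(236)), (np.int64(599), np.int64(52), np.int64(238)), (np.int64(597), np.int64(56), np.int64(238)), (np.int64(596), np.int64(61), np.int64(238))]
227 [(np.int64(555), np.int64(31), np.int64(159)), (np.int64(549), np.int64(37), np.int64(152)), (np.int64(544), np.int64(43), np.int64(146)), (np.int64(551), np.int64(47), np.int64(158)), (np.int64(550), np.int64(53), np.int64(160)), (np.int64(550), np.int64(
[... 3504 characters left out ...]
(146)), (np.int64(590), np.int64(46), np.int64(142)), (np.int64(584), np.int64(51), np.int64(134)), (np.int64(578), np.int64(57), np.int64(126)), (np.int64(572), np.int64(63), np.int64(118)), (np.int64(565), np.int64(70), np.int64(110)), (np.int64(559), np.int64(76), np.int64(102)), (np.int64(552), np.int64(83), np.int64(93))]
260 [(np.int64(599), np.int64(41), np.int64(146)), (np.int64(594), np.int64(47), np.int64(140)), (np.int64(589), np.int64(52), np.int64(135)), (np.int64(583), np.int64(58), np.int64(127)), (np.int64(576), np.int64(64), np.int64(118)), (np.int64(571), np.int64(70), np.int64(111)), (np.int64(563), np.int64(77), np.int64(101)), (np.int64(557), np.int64(83), np.int64(93))]
```

Run:
```python
from h import *
np.set_printoptions(precision=1,suppress=True)
c=arm.get_calibration("wrist");T=np.linalg.inv(c["hand_eye"]);print(np.array(c["hand_eye"]))
def pr(P):
    q=T[:3,:3]@P+T[:3,3];q=q*[1,-1,-1];return cv2.projectPoints(q.reshape(1,3),np.zeros(3),np.zeros(3),np.array(c["K"]),np.array(c["dist_coeffs"]))[0].ravel()
for x in(-11,0,11):
  for z in (0,-13,-26,-40): print(x,z,pr(np.array([x,0,z])),pr(np.array([x,14,z])))
im,d=arm.get_image("wrist");W=cloud("wrist",d.astype(float),dict(ee_rot=[0,0,0,1],tcp_pos=[0,0,0]))
for r in range(200,360,10): print(r,W[r,318],W[r,340],W[r,400])
```

```text
[[  -0.     1.     0.3   74.5]
 [   1.     0.     0.     0.9]
 [  -0.     0.3   -1.  -179.5]
 [   0.     0.     0.     1. ]]
-11 0 [327.7 290.3] [352.2 290.3]
-11 -13 [327.6 300.9] [353.7 300.9]
-11 -26 [327.5 312.9] [355.5 312.9]
-11 -40 [327.4 328. ] [357.7 328. ]
0 0 [327.7 272.5] [352.6 272.5]
0 -13 [327.6 282. ] [354.2 282. ]
0 -26 [327.4 292.9] [356.  292.9]
0 -40 [327.3 306.6] [358.3 306.6]
11 0 [327.6 254.1] [352.9 254. ]
11 -13 [327.5 262.5] [354.6 262.4]
11 -26 [327.4 272.1] [356.5 272.1]
11 -40 [327.2 284.3] [358.9 284.2]
200 [36.4 -5.9 25.9] [36.3  7.4 26.3] [36.3 43.7 26.3]
210 [31.4 -5.7 20.3] [31.7  7.2 18.9] [31.6 42.7 19.7]
220 [27.2 -5.6 12.9] [27.   7.1 13.7] [26.8 41.9 14.2]
230 [22.5 -5.5  8.2] [22.5  7.   8.2] [22.6 40.8  7.7]
240 [18.3 -5.3  2.8] [18.2  6.9  3. ] [18.4 40.   2.2]
250 [14.2 -5.2 -2.5] [14.2  6.7 -2.5] [14.4 39.2 -3. ]
260 [10.4 -5.1 -7.8] [10.2  6.6 -7.2] [10.4 38.5 -7.9]
270 [  6.3  -5.  -11.8] [  6.1   6.5 -11.2] [  6.7  37.8 -12.7]
280 [  3.2  -4.9 -17.5] [  3.    6.4 -17.3] [  2.7  37.3 -16.7]
290 [  9.6  -4.  -42.8] [  9.5   5.6 -42.7] [  4.7  34.  -32.6]
300 [  9.4  -3.7 -52. ] [  9.4   5.3 -52. ] [  1.7  33.3 -36.9]
310 [  9.1  -3.5 -59.7] [ 10.1   5.  -61.6] [ -7.2  35.2 -30. ]
320 [  9.5  -3.2 -68.1] [  9.4   4.8 -67.9] [-10.   34.5 -34.7]
330 [  8.6  -3.1 -73.2] [  9.6   4.6 -74.9] [-13.2  34.  -38.2]
340 [ 10.8  -2.8 -82.8] [ 10.1   4.4 -81.7] [ 10.1  24.  -81.7]
350 [ 10.9  -2.6 -88.3] [ 10.1   4.2 -87.2] [ 10.5  22.8 -87.7]
```

```bash
python3 -m pendant '[{"turn":[0,0,0],"offset":[0.004,0,-0.006],"fingers":0},{"turn":[0,0,0],"offset":[0.010,0,-0.012],"fingers":0},{"turn":[0,0,0],"offset":[0.020,0,-0.018],"fingers":0},{"turn":[0,0,0],"offset":[0.030,0,-0.022],"fingers":0},{"turn":[0,0,0],"offset":[0.041,0,-0.023],"fingers":0},{"turn":[0,0,0],"offset":[0.060,0,-0.023],"fingers":0},{"turn":[0,0,0],"offset":[0.080,0,-0.023],"fingers":0},{"turn":[0,0,0],"offset":[0.100,0,-0.023],"fingers":0}]'; python3 ang.py;python3 go.py 535,150,110
python3 - <<'E'
from h import *
np.set_printoptions(precision=1,suppress=True)
im,d=arm.get_image("wrist");cv2.imwrite("pics/w2.png",im)
W=cloud("wrist",d.astype(float),dict(ee_rot=[0,0,0,1],tcp_pos=[0,0,0]))
for r in range(240,350,6): print(r,W[r,318],W[r,340])
E
```

```text
time: 6.43
tcp_pos: [534.4, 160.1, 128.1]
ee_rot: [0.701, 0.713, -0.0, -0.0]
ft_force: [0.8, -0.5, 0.0]
width: 0.1
grip_force: 0.0
6.4333 [534.41758474 160.11832453 128.11213947] [ 0.81887278 -0.51419686  0.03233486]
scene 450 495 755 theta 0.9732103 y at z53 113.787186 top [488.11781037  42.42836971 157.31089811]
scene 575 620 1134 theta 0.97244745 y at z53 113.51831 top [579.96352781  40.92540968 158.34527628]
scene 450 620 3881 theta 0.97278506 y at z53 113.70415 top [540.25761281  93.66537638 174.16756813]
top 450 495 1219 theta 0.9730854 y at z53 116.64162 top [488.70279275  44.08851359 159.38759277]
top 575 620 1083 theta 0.97450644 y at z53 116.38033 top [584.36940768  44.42563292 158.6212994 ]
top 450 620 4676 theta 0.97676677 y at z53 116.358246 top [532.32381746  39.98484639 164.47537319]
t 6.5333 tcp [534.1016 161.7845 127.9297] F [-0.6623 -0.73   -0.6328] w 0.17416843569365786 turn [-0.0835 -0.0596 -0.0847]
535,150,110 offset [-0.0118  0.0007  0.0179]
240 [-19.8  -9.6 126.2] [-20.2  10.9 127.4]
246 [-25.9  -9.6 127. ] [-26.   11.  127.3]
252 [-31.6  -9.7 126.4] [-31.9  11.  127. ]
258 [-37.8  -9.8 126.7] [-38.   11.1 127.3]
264 [-42.4  -9.7 123. ] [-42.4  11.  122.9]
270 [-42.7  -9.3 108.7] [-42.4  10.5 108. ]
276 [-42.6  -8.8  94.8] [-43.   10.2  95.6]
282 [-42.8  -8.5  82.7] [-42.4   9.8  81.8]
288 [  9.6  -4.1 -41. ] [ 10.    5.6 -41.7]
294 [  9.7  -3.9 -47. ] [  9.9   5.4 -47.5]
300 [  9.3  -3.8 -51.7] [  9.8   5.2 -52.8]
306 [  9.6  -3.6 -57.4] [  9.4   5.1 -57.1]
312 [  9.5  -3.4 -62.1] [  9.9   4.9 -62.8]
318 [  9.4  -3.3 -66.3] [  9.3   4.8 -66.3]
324 [  9.3  -3.2 -70.4] [  9.8   4.7 -71.3]
330 [  9.   -3.1 -73.9] [  9.9   4.6 -75.4]
336 [ 10.8  -2.9 -80.5] [ 11.    4.4 -80.8]
342 [ 10.7  -2.8 -83.7] [ 10.6   4.3 -83.6]
348 [ 10.2  -2.7 -86.3] [ 10.1   4.2 -86.2]
```

View pics/w2.png

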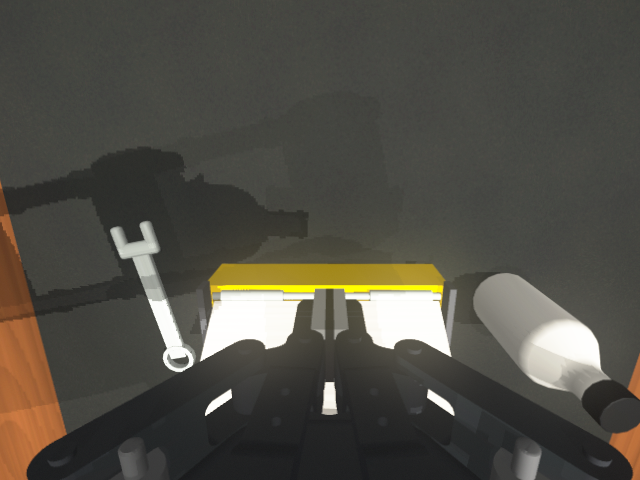

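```bash
python3 -m pendant '[{"turn":[0,0,0],"offset":[-0.010,0,0.0],"fingers":0},{"turn":[0,0,0],"offset":[-0.020,0,0.0],"fingers":0},{"turn":[0,0,0],"offset":[-0.020,0,0.0],"fingers":0}]';python3 ang.py; python3 go.py 535,90,102 535,78,84
```

```text
time: 6.83
tcp_pos: [535.4, 135.5, 128.7]
ee_rot: [0.702, 0.712, -0.001, 0.0]
ft_force: [-0.3, 0.2, -0.4]
width: -0.2
grip_force: 0.0
6.8333 [535.37096049 135.52754034 128.71142176] [-0.32040704  0.15002576 -0.43843598]
scene 450 495 748 theta 0.9733673 y at z53 113.75378 top [488.97525449  42.82699626 156.73749636]
scene 575 620 1130 theta 0.9708992 y at z53 113.64397 top [580.82573105  41.30978511 157.47052302]
scene 450 620 3956 theta 0.9747227 y at z53 113.62336 top [543.44989156 128.82568895 182.01724195]
top 450 495 1218 theta 0.9737716 y at z53 116.57978 top [488.58948832  44.25512367 158.84552742]
top 575 620 1093 theta 0.97437376 y at z53 116.37094 top [583.77507983  44.42622314 158.50147932]
top 450 620 4787 theta 0.9765461 y at z53 116.37275 top [533.37903728  97.72361543 176.40129811]
t 6.9333 tcp [535.3997 136.7955 128.8893] F [-0.0432  0.4183 -0.9002] w -0.25506329664820604 turn [ 0.0107 -0.0001 -0.4638]
535,90,102 offset [-0.0468 -0.0011  0.0269]
535,78,84 offset [-0.0588 -0.0013  0.0449]
```

```bash
python3 -m pendant '[{"turn":[0,0,0],"offset":[-0.016,0,0.008],"fingers":0},{"turn":[0,0,0],"offset":[-0.032,0,0.017],"fingers":0},{"turn":[0,0,0],"offset":[-0.047,0,0.027],"fingers":0},{"turn":[0,0,0],"offset":[-0.051,0,0.033],"fingers":0},{"turn":[0,0,0],"offset":[-0.055,0,0.039],"fingers":0},{"turn":[0,0,0],"offset":[-0.059,0,0.045],"fingers":0},{"turn":[0,0,0],"offset":[-0.059,0,0.045],"fingers":0}]';python3 ang.py; python3 go.py 535,66,72
```

```text
time: 7.52
tcp_pos: [535.7, 78.9, 82.4]
ee_rot: [0.701, 0.713, -0.001, -0.001]
ft_force: [-0.5, 1.2, 0.9]
width: 0.2
grip_force: 0.0
7.5167 [535.68731268  78.92733187  82.43883877] [-0.45141585  1.23115534  0.90882664]
scene 450 495 226 theta 0.9451001 y at z53 115.56639 top [492.71870363  36.55586821 160.81247393]
scene 575 620 1179 theta 0.9582861 y at z53 113.54379 top [578.37255508  45.5378313  166.37862851]
scene 450 620 3244 theta 0.96352947 y at z53 113.390015 top [555.80754503  71.81053806 188.76252011]
top 450 495 427 theta 0.9554819 y at z53 116.6709 top [492.70710033  38.79272879 163.04330628]
top 575 620 116 theta 2.2751176 y at z53 -35.946907 top [576.73374729  38.34047045 164.30563314]
top 450 620 1352 theta 0.9577681 y at z53 116.61493 top [532.11233302  41.01743944 166.15505043]
t 7.6167 tcp [536.2122  79.5952  83.815 ] F [-0.2205 -0.4863  0.2833] w -0.09644853337931227 turn [-0.0109 -0.0149 -0.3151]
535,66,72 offset [-0.0136 -0.0014  0.0118]
```

```bash
python3 -m pendant '[{"turn":[0,0,0],"offset":[-0.006,0,0.004],"fingers":0},{"turn":[0,0,0],"offset":[-0.012,0,0.009],"fingers":0},{"turn":[0,0,0],"offset":[-0.017,0,0.014],"fingers":0},{"turn":[0,0,0],"offset":[-0.022,0,0.020],"fingers":0},{"turn":[0,0,0],"offset":[-0.026,0,0.026],"fingers":0},{"turn":[0,0,0],"offset":[-0.029,0,0.032],"fingers":0},{"turn":[0,0,0],"offset":[-0.029,0,0.032],"fingers":0}]';python3 ang.py; python3 go.py 535,44,38 535,41.5,24
```

```text
time: 8.2
tcp_pos: [535.8, 49.3, 49.8]
ee_rot: [0.701, 0.713, -0.001, -0.001]
ft_force: [-0.1, -0.8, -0.4]
width: -0.3
grip_force: 0.0
8.2 [535.77409887  49.34728333  49.79603914] [-0.09382276 -0.77325125 -0.44546823]
scene 450 495 406 theta 0.4042662 y at z53 115.20802 top [491.77259634  13.52599349 106.36001221]
scene 575 620 2007 theta 0.42587075 y at z53 111.32088 top [576.99476786  47.75673996 193.39339119]
scene 450 620 5072 theta 0.4178235 y at z53 112.83925 top [572.18084171  45.95830271 193.96199907]
top 450 495 1406 theta 1.3326201 y at z53 74.649925 top [491.9094676   50.92735052 189.20652283]
top 575 620 57 theta 2.1601312 y at z53 -34.688576 top [575.88162934  -6.86709044 108.45300449]
top 450 620 2633 theta 0.40650052 y at z53 120.604294 top [496.87820773  49.90658209 193.81594607]
t 8.3 tcp [536.2978  50.02    51.1679] F [-0.522   0.7556  0.4131] w -0.06502381647003046 turn [-0.0774 -0.0025 -0.3489]
535,44,38 offset [-0.006  -0.0014  0.0132]
535,41.5,24 offset [-0.0085 -0.0014  0.0272]
```

```bash
python3 -m pendant '[{"turn":[0,0,0],"offset":[-0.003,0,0.007],"fingers":0},{"turn":[0,0,0],"offset":[-0.005,0,0.014],"fingers":0},{"turn":[0,0,0],"offset":[-0.007,0,0.021],"fingers":0},{"turn":[0,0,0],"offset":[-0.008,0,0.028],"fingers":0},{"turn":[0,0,0],"offset":[-0.009,0,0.032],"fingers":0},{"turn":[0,0,0],"offset":[-0.009,0,0.035],"fingers":0},{"turn":[0,0,0],"offset":[-0.009,0,0.035],"fingers":0}]'
cat > flat.py <<'E'
from h import *
np.set_printoptions(precision=1,suppress=True)
s=arm.observe();print(s["time"],s["tcp_pos"],s["ft_force"])
im,d=arm.get_image("scene");W=cloud("scene",d.astype(float));x,y,z=W[...,0],W[...,1],W[...,2]
for lo,hi in((450,490),(585,620)):
    p=W[(x>lo)&(x<hi)&(z>40)&(z<100)&(y>0)&(y<100)]
    c=np.polyfit(p[:,1],p[:,2],1);k=abs(np.polyval(c,p[:,1])-p[:,2])<3;c=np.polyfit(p[k,1],p[k,2],1);print("slope",-c[0],"z at y113",np.polyval(c,113),"z at y0",np.polyval(c,0),k.sum())
m=(z>62)&(z<73)&(y>-30)&(y<40)&(x>545)&(x<590);print("rib y",np.percentile(y[m],[5,50,95]),m.sum())
l=(abs(z-62)<5)&(y<-20)&(y>-80)&(abs(x-534)<80);print("lip",cv2.minAreaRect(W[l][:,:2].astype(np.float32)))
cv2.imwrite("pics/f%d.png"%(s["time"]*100),cv2.resize(im[130:350,300:500],(480,528)))
E
python3 flat.py
```

```text
time: 8.88
tcp_pos: [536.8, 41.2, 17.9]
ee_rot: [0.701, 0.713, 0.0, 0.0]
ft_force: [-4.9, -0.2, 8.2]
width: 0.0
grip_force: 3.5
8.8833 [536.8  41.2  17.9] [-4.9 -0.2  8.2]
slope -0.012853824969410094 z at y113 54.40159026281908 z at y0 52.949108041275736 386
slope -0.009992859445726213 z at y113 53.85419706576993 z at y0 52.72500394840287 1378
rib y [-28.8   6.7  10.1] 99
lip ((535.2600708007812, -37.36857604980469), (119.20246124267578, 25.261869430541992), 1.0865709781646729)
```

```bash
python3 -m pendant '[{"turn":[0,0,0],"offset":[-0.006,0,0],"fingers":0},{"turn":[0,0,0],"offset":[-0.012,0,0],"fingers":0},{"turn":[0,0,0],"offset":[-0.018,0,0],"fingers":0},{"turn":[0,0,0],"offset":[-0.023,0,0],"fingers":0},{"turn":[0,0,0],"offset":[-0.027,0,0],"fingers":0},{"turn":[0,0,0],"offset":[-0.031,0,0],"fingers":0},{"turn":[0,0,0],"offset":[-0.031,0,0],"fingers":0}]'; python3 flat.py
```

```text
time: 9.52
tcp_pos: [538.1, 10.3, 17.8]
ee_rot: [0.701, 0.713, 0.001, 0.0]
ft_force: [0.3, 1.1, 5.7]
width: -0.0
grip_force: 2.8
9.5167 [538.1  10.3  17.8] [0.3 1.1 5.7]
slope -0.036636897149647976 z at y113 55.89648326866528 z at y0 51.75651389075506 649
slope -0.01649607529130625 z at y113 54.73093152038985 z at y0 52.86687501247225 1348
rib y [-29.1 -12.3  -8.8] 106
lip ((534.9239501953125, -37.353824615478516), (117.2137680053711, 24.9631290435791), 1.207666039466858)
```

```bash
python3 -m pendant '[{"turn":[0,0,0],"offset":[-0.003,0,0],"fingers":0},{"turn":[0,0,0],"offset":[-0.006,0,0],"fingers":0},{"turn":[0,0,0],"offset":[-0.009,0,0],"fingers":0},{"turn":[0,0,0],"offset":[-0.009,0,0],"fingers":0}]'; python3 flat.py
```

```text
time: 9.9
tcp_pos: [538.2, 2.2, 17.6]
ee_rot: [0.701, 0.713, 0.001, -0.0]
ft_force: [-0.2, 5.1, 4.8]
width: 0.6
grip_force: 5.3
9.9 [538.2   2.2  17.6] [-0.2  5.1  4.8]
slope -0.025396690712964805 z at y113 55.39003687553362 z at y0 52.52021082496859 751
slope -0.016515975216727607 z at y113 54.748097473880414 z at y0 52.88179227439019 1357
rib y [-28.8 -12.8  -8.7] 86
lip ((535.6597900390625, -37.39463424682617), (117.49022674560547, 25.043638229370117), 1.2627174854278564)
```

```bash
python3 -m pendant '[{"turn":[0,0,0],"offset":[-0.001,0,0],"fingers":0},{"turn":[0,0,0],"offset":[-0.002,0,0],"fingers":0},{"turn":[0,0,0],"offset":[-0.002,0,0],"fingers":0}]'; python3 flat.py; python3 -m pendant '[{"turn":[0,0,0],"offset":[0.002,0,0],"fingers":0},{"turn":[0,0,0],"offset":[0.002,0,-0.010],"fingers":0},{"turn":[0,0,0],"offset":[0.002,0,-0.040],"fingers":0},{"turn":[0,0,0],"offset":[0.002,0,-0.080],"fingers":0},{"turn":[0,0,0],"offset":[0.002,0,-0.120],"fingers":0},{"turn":[0,0,0],"offset":[0.002,0,-0.160],"fingers":0},{"turn":[0,0,0],"offset":[0.002,0,-0.160],"fingers":0}]'; python3 flat.py; ls pics
```

```text
time: 10.2
tcp_pos: [538.2, 2.3, 17.7]
ee_rot: [0.7, 0.714, 0.003, -0.001]
ft_force: [-0.6, 11.2, 5.8]
width: -0.1
grip_force: 6.7
10.2 [538.2   2.3  17.7] [-0.6 11.2  5.8]
slope -0.028218276220436652 z at y113 55.53774087264318 z at y0 52.349075659733835 771
slope -0.015867066000358476 z at y113 54.69476084277812 z at y0 52.901782384737615 1361
rib y [-29.2 -13.2  -8.8] 86
lip ((534.9193725585938, -37.44215774536133), (117.16815948486328, 25.169048309326172), 1.2363320589065552)
time: 10.83
tcp_pos: [540.4, 0.4, 187.2]
ee_rot: [0.701, 0.713, 0.004, 0.006]
ft_force: [0.6, 0.7, 2.3]
width: -0.2
grip_force: 0.0
10.8333 [540.4   0.4 187.2] [0.6 0.7 2.3]
slope 0.020594233267041257 z at y113 54.12537084447268 z at y0 56.452519203648336 1107
slope 0.019416976544462596 z at y113 54.08377671153393 z at y0 56.2778950610582 1350
rib y [-28.1 -12.5  -8.9] 114
lip ((533.9813232421875, -35.26847457885742), (158.31385803222656, 30.82571029663086), 0.25989460945129395)
f1019.png
f1083.png
f888.png
f951.png
f990.png
s2.png
s3.png
s4.png
scene.png
top.png
w1.png
w2.png
```

```bash
python3 -m pendant '[{"turn":[0,0,0],"offset":[0,0,-0.030],"fingers":0},{"turn":[0,0,0],"offset":[0,0,-0.050],"fingers":0},{"turn":[0,0,0],"offset":[0,0,-0.050],"fingers":0},{"turn":[0,0,0],"offset":[0,0,-0.050],"fingers":0},{"turn":[0,0,0],"offset":[0,0,-0.050],"fingers":0},{"turn":[0,0,0],"offset":[0,0,-0.050],"fingers":0},{"turn":[0,0,0],"offset":[0,0,-0.050],"fingers":0},{"turn":[0,0,0],"offset":[0,0,-0.050],"fingers":0}]'; python3 flat.py; cp pics/f1150.png pics/fin.png 2>/dev/null || cp $(ls -t pics/f*.png|head -1) pics/fin.png
```

```text
time: 11.55
tcp_pos: [537.2, 1.2, 225.5]
ee_rot: [0.701, 0.713, -0.001, -0.001]
ft_force: [-0.0, 0.3, 0.7]
width: 0.5
grip_force: 0.0
11.55 [537.2   1.2 225.5] [-0.   0.3  0.7]
slope 0.01891196217764425 z at y113 54.22610019956544 z at y0 56.36315192563924 1126
slope 0.01895998821089533 z at y113 54.04604775759335 z at y0 56.18852642542452 1343
rib y [-28.4 -12.5  -8.9] 110
lip ((531.6815795898438, -35.4246940612793), (153.68685913085938, 30.849306106567383), 0.06556522101163864)
```

View pics/fin.png

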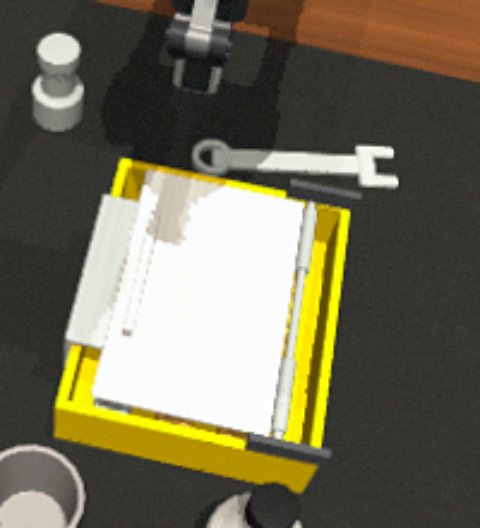

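The picture shows the flap lying flat with its tongue under the lip (around 115,270) and the hinge slid forward. The box and the things around it are in place, and the gripper is clear of everything.

```bash
python3 -c "
from rig import arm
print(arm.job_done())"
```

```text
the job is handed in; nothing more can be done
None
```

The box is shut and the job handed in at about 11.6 s: the flap is down, slid forward to its stop (about 19–20 mm measured) with the tongue held under the lip, it stayed down after I let go, and the box did not move measurably. On the first push the fingertip jammed on the rib at about 20 N, because the shut fingers end about 38 mm short of the reported TCP; I backed off and redid the push.

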